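# Mount the tube plate on the bench mixer and clip it on

### The arm

A 6-joint arm with a two-finger parallel gripper is mounted at the origin on the work surface. World frame = base frame: x ahead of the robot, y to its left, z up, the work surface at z = 0. Lengths are in m, angles in rad, forces in N, time in s.
With the tool pointing down it reaches from about 0.375 to 0.9 m from the base axis. Payload 3.1 kg.
Tool frame: the origin (TCP) lies between the finger pads; the fingertips stand 22 mm ahead of it and the grasp point (between the pads) lies 3 mm ahead of it; z points along the fingers, y is the line along which they close (so a half turn about z gives the same grasp; the last joint's range is limited). The gripper opens to 87 mm and grips with 3 to 60 N. Pads are 19 mm wide; open, the fingers measure 117 mm over their backs; the gripper's body (75 mm by 190 mm) begins 51 mm behind the grasp point.
Start: joints at [-1.367, 0.527, 1.433, -0, 1.181, -0.178], TCP at [0.233, -0.58, 0.245] pointing down, gripper open.
Joint ranges: [-3.08, 3.08], [-0.75, 2.2], [0.22, 2.44], [-1.43, 4.57], [0, 2.65], [-2.85, 2.85]. Speed limits (rad/s): [2.79, 2.79, 3.14, 3.14, 3.14, 3.14].

### API

Orientations are given as a unit quaternion [x, y, z, w].
In Python, from rig import get_obs, camera, get_calibration, hand_in, cut_out gives the robot as it stands.
- The arm moves only by the shell command python3 -m inch 'ROWS' [OPENING] [FORCE]. ROWS is JSON, one flat list of numbers, 6 for each row, row after row: the shift along the tool's x, y, z scaled (see below), then the turn, a rotation vector about the tool's x, y, z scaled (see below). A call has 1 to 20 rows; each row is the pose to reach, as a shift and turn from the pose commanded when the call began, along the tool's axes at that moment; what a row does not reach only later rows make up. The controller multiplies each number of a shift by 0.08 m and each number of a turn by 90 degrees. A row lasts 1/12 s, in which the tool goes at most 41.7 mm and 7.16 degrees, less where a joint would pass 70% of its speed; a pose out of reach is approached as far as the arm can. A call with a number of a shift or a turn outside -1 to 1 is refused whole. A call with a gripper value outside its range is refused whole. OPENING is the finger opening in mm, from 0 to 87, set as the call begins (- or left out, the last holds). The fingers move at their own pace and stop on an object; FORCE is the grip in N (left out, the last holds). Time passes only in rows, so rows that repeat a pose let the fingers close. It gives the time, the measured TCP pose, the force, the opening and the grip force at its end, in the units of the state.
- get_obs(): the state, without advancing time (a new reading comes with each control period).
- camera(name): name is "scene" or "side" or "wrist"; returns the picture (400x640x3 uint8, red, green, blue); there is no depth.
- get_calibration(name): a dict with "vertical_fov" (degrees; the focal length in pixels is half the picture's height over the tangent of half this angle, whatever the lens; pixels are square), "cx", "cy" (the principal point, pixels), "D" ([k1, k2, p1, p2, k3] as OpenCV has them; the pictures are not rectified), "T" (4x4, takes a point from camera to world coordinates). Camera axes: x right, y down, z forward; pixel columns grow to the right and rows downward; lengths in m; the calibration is good to about 2 mm. A picture is of the moment at which its call begins: read the wrist's pose just before it. get_calibration takes no time and is no camera call; for the wrist camera it gives the pose at the moment of the call.
- hand_in(): hands the job in; it is judged then, once.
Trained networks look in the newest picture that a camera, given by its name, has taken for a name from the list of things; names that differ only in an ending like _2 or _b are one class to them, and where a whole thing is asked for, a point or a joint stands for the part that bears it (a point fixed in the world has none). Each returns a list of dicts, best first, with "conf" (0 to 1); they miss things now and then, are a little off and sometimes report something else, mostly with a low value. They report only what shows in the picture. A call takes as long as a camera call. They do not tell look-alikes from the thing itself.
- cut_out(camera, thing): "region" (400x640 bool, what is visible of it) and "bbox" ([left, top, right, bottom] in pixels, round what is visible of it).
The state is a dict: "time": time; "q": joint angles; "joint_velocities": joint speeds; "joint_torque": joint torques, N m; "position": TCP position; "tool_rot": TCP orientation; "ft_force": force on the tool from outside, world axes, zero at the start; "moment": the same for the moment, N m; "grip_width": finger opening in m; "grip_force": force on a finger pad.
Only numpy, scipy, OpenCV 4.12 (cv2) and the standard library are available. Lean on these libraries where they do the work, as an engineer would, in place of code of your own. Each camera call takes 0.05 s, during which the arm holds its last target. There are 200 camera calls.

### The job

Lower the purple tube plate onto the bench mixer so that it drops over both dowel pins and lies flat, fully home on the platform; set it down under control, do not let it fall. Then lock it: push the orange spring clip sideways onto the neck of the grooved pin, just above the plate, until it snaps fully in, and let go. Leave the beaker, the bottle and the tip box standing where they are.

Things in the scene. Friction and masses are not known exactly. Their poses are not given: they have to be found in the camera images.
- mixer: Fixed white bench mixer. Housing 220 (its x) x 140 (its y) mm; aluminium platform 200 x 110 mm, top 60 mm above the bench. Two upright steel dowel pins on the long middle line, grooved at x = -66 mm, plain at x = +66 mm: 22 mm diameter, 41 mm tall above the platform, straight up to 32 mm, then a cone to an 8 mm tip. Origin: centre of the underside; z up.
- seat (a point): Centre of the platform's top face, midway between the pins; axes as the mixer's. The underside of the fully home plate lies here.
- grooved_pin (a point): On the axis of the grooved pin, 13 mm above the platform, at the bottom of its brass-coloured neck (1 mm above the top of the home plate); axes as the mixer's. The neck is 14 mm in diameter and 11 mm high, from this point up; above it comes the 22 mm head, 17 mm high with its cone.
- plain_pin (a point): On the axis of the plain pin, 13 mm above the platform.
- plate: Loose purple tube plate with dark wells, 190 (its x) x 90 (its y) x 12 mm, about 0.28 kg, flat on the bench. Two 24 mm through holes (1 mm clearance round the pins) at x = -66 and +66 mm on its long middle line. A darker grip bar stands in the middle of its top: 56 mm (x) x 22 mm (y) x 40 mm high. It may be mounted either way round. Origin: centre of the underside; z up.
- plate_grip (a point): Point to grasp in the plate's grip bar: on its centre line, 37 mm above the plate's underside; pinch along the plate's y.
- hole_a (a point): Centre of the plate's hole at its -x end, at the underside.
- hole_b (a point): Centre of the plate's hole at its +x end, at the underside.
- clip: Loose orange spring clip, 75 mm long, 34 wide, 6 thick, 0.06 kg, flat on the bench. Origin: underside, centre of the pocket for the pin's neck; z up; mouth (9 mm, sprung jaws with rounded noses to x = 14.5 mm) towards +x. Behind the pocket a web runs from x = -8 to -60 mm. Home: origin on the pin's axis within 2 mm, lying between the plate's top and the pin's head.
- clip_tab (a point): Grasp point in the clip's upright tab: 49 mm behind its origin (x = -49 mm), 28 mm above the underside. Tab: 18 mm (x) x 24 mm (y), from 6 to 42 mm above the underside. To seat the clip, push it level along its +x from any free side; the jaws meet the neck 17 mm before home, pass it 9 mm before home and snap shut (5 to 15 N).
- beaker: Yellow open beaker, 76 mm across, 95 mm high, a bystander. Origin: centre of the underside.
- bottle: Amber bottle with a black cap, 60 mm across, 120 mm high, a bystander. Origin: centre of the underside.
- tipbox: Violet pipette-tip box with a pale lid, 84 x 124 x 67 mm, a bystander. Origin: centre of the underside.
There are look-alikes about, which are no part of the job. Of the things like the clip, leave any that is grey; of the rest the smaller one is meant.

How it is judged:
On the way, in this order (a step that is already met when the one before it is completed fails the run):
1. the plate is flat on the platform, over both pins (horizontal distance between plate and seat below 0.004 m and z of plate in the frame of seat below 0.0025 m and angle between plate's own z axis and vertical below 0.035 rad and angle between the x axis of plate and the x axis of mixer, either way round below 0.06 rad), for 0.2 s.
2. the clip sits in the groove of the pin, above the home plate (all of step 1 and horizontal distance between clip and grooved_pin below 0.0035 m and z of clip in the frame of grooved_pin between -0.004 and 0.0075 m and angle between clip's own z axis and vertical below 0.25 rad), for 0.2 s.
At the end, for the whole second after the job is handed in: Plate over both pins: centre within 4 mm of the seat, under 2.5 mm above it, tilt under 2 deg, in line within 3.4 deg (either way round). Clip on the grooved neck: origin within 3.5 mm of the pin axis, -4 to +7.5 mm from the neck bottom, tilt under 14 deg. Both at rest (all of step 2 and linear speed of each of plate, clip below 0.02 m/s); the robot touches nothing.
It fails at once if the plate falls (faster than 0.45 m/s) over the mixer's pins (horizontal distance between plate and seat below 0.04 m and z of plate in the frame of seat below 0.06 m and linear speed of plate above 0.45 m/s).
It fails at once if the beaker is pushed more than 30 mm away or tipped (distance of beaker from where it was at the start of the episode above 0.03 m or angle between beaker's own z axis and vertical above 0.35 rad).
It fails at once if the bottle is pushed more than 30 mm away or tipped (distance of bottle from where it was at the start of the episode above 0.03 m or angle between bottle's own z axis and vertical above 0.35 rad).
It fails at once if the tipbox is pushed more than 30 mm away or tipped (distance of tipbox from where it was at the start of the episode above 0.03 m or angle between tipbox's own z axis and vertical above 0.35 rad).
It also fails if it takes over 64 s, if anything falls off the work surface, if the arm or the gripper's body presses on something with over 40 N, if the wrist force passes 120 N, or if a joint passes its speed limit or range.

## Working session

There is one attempt and no reset: what is moved stays moved. The work goes in short steps, Python scripts to look and compute and a shell command to move; the robot and the scene stay as the last step left them, time stands still between calls to the robot, and variables do not carry over. Pictures are saved under pics/ and viewed, at most 10 in all, crops included, and the job is handed in when it is done.

```bash
mkdir -p pics; ls
cat > h.py <<'E'
import numpy as np, cv2
from rig import *
from scipy.spatial.transform import Rotation as R
def K(c):
    f=200/np.tan(np.radians(c["vertical_fov"])/2)
    return np.array([[f,0,c["cx"]],[0,f,c["cy"]],[0,0,1.]])
def ray(c,uv,z):
    p=cv2.undistortPoints(np.array(uv,float).reshape(-1,1,2),K(c),np.array(c["D"],float)).reshape(-1,2)
    T=np.array(c["T"]); d=np.c_[p,np.ones(len(p))]@T[:3,:3].T; o=T[:3,3]
    return o+d*((z-o[2])/d[:,2])[:,None]
def proj(c,P):
    T=np.linalg.inv(np.array(c["T"])); P=np.array(P,float).reshape(-1,3)
    return cv2.projectPoints(P@T[:3,:3].T+T[:3,3],np.zeros(3),np.zeros(3),K(c),np.array(c["D"],float))[0].reshape(-1,2)
E
python3 - <<'E'
from h import *
ims=[camera(n) for n in("scene","side")]
for n,i in zip(("scene","side"),ims):
    cv2.imwrite(f"pics/{n}0.png",cv2.cvtColor(i,cv2.COLOR_RGB2BGR)); c=get_calibration(n); print(n,np.round(c["T"],3).tolist(),c["vertical_fov"])
for n in("scene","side"):
  for t in("mixer","plate","clip","beaker","bottle","tipbox"):
    for r in cut_out(n,t):
        ys,xs=np.nonzero(r["region"])
        print(n,t,round(r["conf"],2),np.round(r["bbox"]),len(xs),round(xs.mean()),round(ys.mean()))
print(get_obs())
E
```

```text
pics
scene [[0.744, 0.492, -0.451, 1.062], [0.668, -0.551, 0.501, -0.573], [-0.002, -0.674, -0.739, 0.808], [0.0, 0.0, 0.0, 1.0]] 42.95552788890588
side [[-0.854, -0.366, 0.37, 0.233], [-0.52, 0.573, -0.633, 0.538], [0.02, -0.733, -0.68, 0.733], [0.0, 0.0, 0.0, 1.0]] 45.43987381127043
scene mixer 0.79 [333.  91. 442. 176.] 5057 388 131
scene mixer 0.47 [150. 212. 247. 297.] 3697 197 253
scene plate 0.72 [150. 210. 243. 297.] 3939 197 253
scene clip 0.71 [310. 158. 328. 183.] 332 318 170
scene clip 0.68 [274. 214. 335. 261.] 1369 298 240
scene clip 0.65 [262. 175. 299. 207.] 557 278 192
scene beaker 0.87 [378. 184. 417. 242.] 1898 398 210
scene bottle 0.89 [340. 236. 378. 294.] 1527 356 265
scene bottle 0.64 [336.  91. 448. 174.] 5105 389 131
scene tipbox 0.72 [220. 269. 299. 362.] 4400 263 315
side mixer 0.66 [156. 266. 310. 394.] 10987 237 326
side plate 0.61 [356. 159. 447. 206.] 2237 401 180
side clip 0.92 [332. 222. 369. 246.] 506 352 234
side clip 0.89 [289. 175. 341. 208.] 959 320 193
side clip 0.79 [302. 240. 336. 289.] 701 319 264
side clip 0.19 [212. 174. 250. 228.] 1627 230
[... 319 characters left out ...]
'time': 0.7, 'q': array([-1.36647732e+00,  5.27416419e-01,  1.43272633e+00,  1.82988153e-05,
        1.18137277e+00, -1.78477082e-01]), 'joint_velocities': array([ 0.0015    ,  0.00025887, -0.00056827, -0.0007345 , -0.00092779,
        0.00047684]), 'joint_torque': array([ 5.18596808e-04, -4.39863324e+01, -1.76947600e+01,  6.34752167e-02,
        5.02353895e-02, -1.19260173e-05]), 'position': array([ 0.23348714, -0.57972129,  0.2445914 ]), 'tool_rot': array([9.81739902e-01, 1.90228185e-01, 8.96208453e-06, 3.84524391e-05]), 'ft_force': array([ 0.63828385, -0.39149074, -0.06525001]), 'moment': array([ 0.01929959,  0.03554079, -0.02095686]), 'grip_force': 0.0, 'grip_width': 0.08699857026214179}
```

View pics/scene0.png

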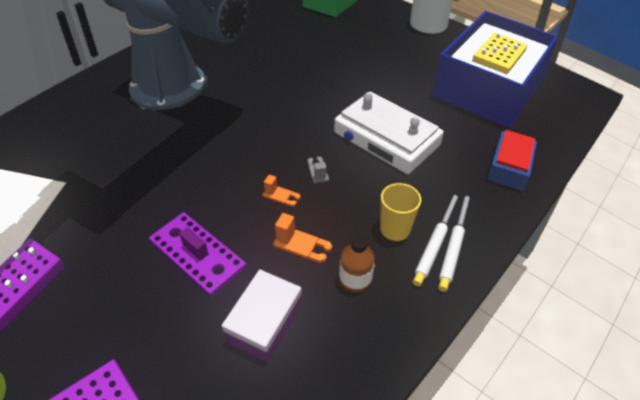

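View pics/side0.png

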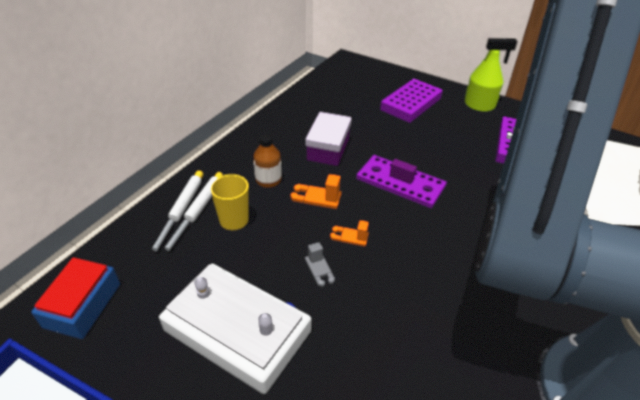

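Scene candidates for the clip are the small orange one (278,192), the larger orange one (298,240) and the grey one (318,170). I choose the small orange one. The plate is the purple one with the bar at (197,253); the racks at (20,280) and (100,385) have no bar.

Run:
```python
from h import *
a=cv2.imread("pics/scene0.png");b=cv2.imread("pics/side0.png")
f=lambda i,x,y,w,h,s:cv2.resize(i[y:y+h,x:x+w],None,fx=s,fy=s,interpolation=cv2.INTER_CUBIC)
m=np.zeros((600,800,3),np.uint8)
m[:300,:400]=f(a,330,88,133,100,3.0)[:300,:399].repeat(1,0) if 0 else cv2.resize(a[88:163,330:430],(400,300),interpolation=cv2.INTER_CUBIC)
m[:300,400:]=cv2.resize(b[260:360,180:313],(400,300),interpolation=cv2.INTER_CUBIC)
m[300:,:400]=cv2.resize(a[150:225,245:345],(400,300),interpolation=cv2.INTER_CUBIC)
m[300:,400:]=cv2.resize(b[215:290,290:390],(400,300),interpolation=cv2.INTER_CUBIC)
cv2.imwrite("pics/crop.png",m)
for n,t,z in(("scene","plate",.012),("side","plate",.012),("scene","clip",.006),("side","clip",.006),("scene","tipbox",.067),("scene","beaker",.0475),("side","beaker",.0475),("scene","bottle",.06),("side","bottle",.06)):
    c=get_calibration(n)
    camera(n)
    for r in cut_out(n,t)[:3 if t=="clip" else 1]:
        ct=max(cv2.findContours(r["region"].astype(np.uint8),0,1)[0],key=len)
        W=ray(c,ct[:,0],z)[:,:2]
        (x,y),wh,an=cv2.minAreaRect((W*1000).astype(np.float32)); print(n,t,r["bbox"],round(x),round(y),np.round(wh),round(an,1))
```

```text
scene plate [149.1, 213.2, 243.4, 299.2] 505 -303 [ 96. 198.] 89.8
side plate [354.5, 156.6, 450.2, 206.5] 501 -304 [192. 120.] 1.0
scene clip [273.6, 214.6, 333.3, 262.2] 631 -136 [129.  85.] 16.5
scene clip [264.7, 177.2, 299.0, 206.7] 510 -82 [ 55. 106.] 87.5
scene clip [311.6, 157.1, 329.6, 179.8] 529 28 [39. 83.] 50.4
side clip [330.2, 221.9, 368.9, 247.1] 525 -90 [75. 67.] 27.2
side clip [303.1, 240.8, 334.8, 289.1] 536 20 [ 40. 107.] 48.8
side clip [288.3, 174.9, 339.4, 206.6] 654 -163 [108. 111.] 29.6
scene tipbox [221.9, 270.8, 299.8, 361.3] 722 -326 [100. 144.] 16.6
scene beaker [381.1, 182.7, 416.9, 243.0] 746 15 [ 81. 149.] 19.3
side beaker [212.6, 170.8, 251.7, 225.8] 767 3 [ 80. 171.] 37.7
scene bottle [341.1, 235.8, 377.6, 294.5] 771 -140 [ 57. 122.] 37.7
side bottle [253.8, 134.4, 279.8, 185.1] 771 -142 [ 63. 197.] 37.2
```

View pics/crop.png

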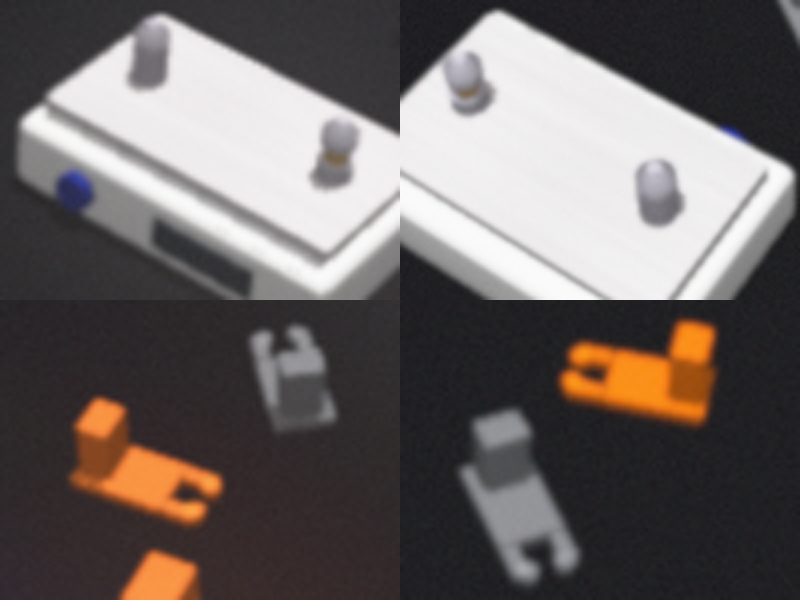

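Run:
```python
from h import *
S,D=get_calibration("scene"),get_calibration("side")
for nm,s,d,z in(("groov neck",(413.7,127.2),(202.3,290),.0785),("groov tip",(415.2,119.5),(200.6,279),.1),("plain tip",(368.7,94),(265,314.5),.1),("plain base",(367,107),(266,332),.062),("clip pocket",(292,197.5),(338,233.5),.004),("tab top",(270.7,178),(363.7,223.7),.042)):
    print(nm,np.round(ray(S,s,z),4)[0],np.round(ray(D,d,z),4)[0])
w=get_calibration("wrist");print(np.round(w["T"],3).tolist(),w["vertical_fov"],get_obs()["position"])
T=np.array(w["T"]);r=R.from_quat(get_obs()["tool_rot"]).as_matrix()
print("cam in tool",np.round(r.T@(T[:3,3]-get_obs()["position"]),3),np.round(r.T@T[:3,:3],3).tolist(), r.round(3).tolist())
```

```text
groov neck [0.6475 0.2142 0.0785] [0.6387 0.2231 0.0785]
groov tip [0.6474 0.2151 0.1   ] [0.6426 0.218  0.1   ]
plain tip [0.5148 0.2196 0.1   ] [0.5124 0.2169 0.1   ]
plain base [0.5138 0.2187 0.062 ] [0.5086 0.2233 0.062 ]
clip pocket [ 0.5428 -0.0712  0.004 ] [ 0.5427 -0.0736  0.004 ]
tab top [ 0.496 -0.085  0.042] [ 0.496  -0.0931  0.042 ]
[[0.374, -0.895, -0.244, 0.301], [-0.927, -0.361, -0.098, -0.553], [-0.0, 0.263, -0.965, 0.385], [0.0, 0.0, 0.0, 1.0]] 63.62803411615518 [ 0.23344955 -0.57973109  0.2445486 ]
cam in tool [ 0.072  0.001 -0.14 ] [[0.001, -0.965, -0.264], [1.0, 0.001, 0.0], [0.0, -0.264, 0.965]] [[0.928, 0.373, 0.0], [0.373, -0.928, 0.0], [0.0, -0.0, -1.0]]
```

```bash
for i in 1; do
python3 -m inch '[0.25,-0.11,0,0,0,0, 0.6,-0.26,0,0,0,0, 0.95,-0.41,0,0,0,0]' 87 30
python3 -m inch '[0.35,-0.15,0,0,0,0, 0.7,-0.3,0,0,0,0, 0.95,-0.41,0,0,0,0]'
python3 -m inch '[0.35,-0.15,0,0,0,0, 0.7,-0.3,0,0,0,0, 0.95,-0.41,0,0,0,0]'
python3 -m inch '[0.35,-0.15,0,0,0,0, 0.7,-0.3,0,0,0,0, 0.95,-0.41,0,0,0,0]'
python3 -m inch '[0.3,-0.13,0,0,0,0.07, 0.5,-0.25,0,0,0,0.14, 0.63,-0.3,0,0,0,0.21, 0.63,-0.3,0,0,0,0.243, 0.63,-0.3,0,0,0,0.243]'
done
cat >> h.py <<'E'
def tool(o=None):
    o=o or get_obs(); return np.array(o["position"]),R.from_quat(o["tool_rot"]).as_matrix()
def need(xyz,yaw):
    "units to move TCP to xyz, tool x at world yaw (pointing down)"
    p,r=tool(); c,s=np.cos(yaw),np.sin(yaw)
    Rt=np.array([[c,s,0],[s,-c,0],[0,0,-1.]])
    print("TCP",p.round(4),"shift",(r.T@(np.array(xyz)-p)/.08).round(3),"turn",(R.from_matrix(r.T@Rt).as_rotvec()/(np.pi/2)).round(4))
def save(name,img): cv2.imwrite(f"pics/{name}.png",cv2.cvtColor(img,cv2.COLOR_RGB2BGR))
E
python3 - <<'E'
from h import *
c=get_calibration("wrist"); i=camera("wrist"); save("w1",i)
for r in cut_out("wrist","plate")[:2]:
    ct=max(cv2.findContours(r["region"].astype(np.uint8),0,1)[0],key=len)
    (x,y),wh,an=cv2.minAreaRect((ray(c,ct[:,0],.012)[:,:2]*1000).astype(np.float32)); print(r["conf"],r["bbox"],x,y,wh,an)
for r in cut_out("wrist","plate_grip")[:2]: print("grip",r["bbox"],r["conf"])
print(np.round(tool()[1],3).tolist())
E
```

```text
time: 1.85
position: [0.2917, -0.5209, 0.2444]
tool_rot: [0.982, 0.189, 0.0, 0.0]
ft_force: [0.5, -0.2, 0.6]
grip_width: 0.0865
grip_force: 0.0
time: 2.1
position: [0.3514, -0.4601, 0.2446]
tool_rot: [0.982, 0.191, 0.0, -0.0]
ft_force: [0.0, -0.3, -0.5]
grip_width: 0.087
grip_force: 0.0
time: 2.35
position: [0.4096, -0.4013, 0.2447]
tool_rot: [0.982, 0.191, 0.0, -0.0]
ft_force: [0.8, -0.6, 0.2]
grip_width: 0.0869
grip_force: 0.0
time: 2.6
position: [0.4679, -0.3426, 0.2447]
tool_rot: [0.982, 0.191, 0.0, -0.0]
ft_force: [-0.8, -0.2, 0.4]
grip_width: 0.087
grip_force: 0.0
time: 3.02
position: [0.5049, -0.3026, 0.2446]
tool_rot: [1.0, 0.001, 0.0, 0.0]
ft_force: [1.1, -0.3, 0.2]
grip_width: 0.0872
grip_force: 0.0
0.74 [279.1, 87.5, 361.6, 249.9] 501.92999267578125 -301.7679138183594 (191.12513732910156, 93.34791564941406) 0.1855650246143341
grip [277.9, 88.9, 363.5, 246.7] 0.74
[[1.0, 0.002, -0.0], [0.002, -1.0, -0.0], [-0.0, 0.0, -1.0]]
```

View pics/w1.png

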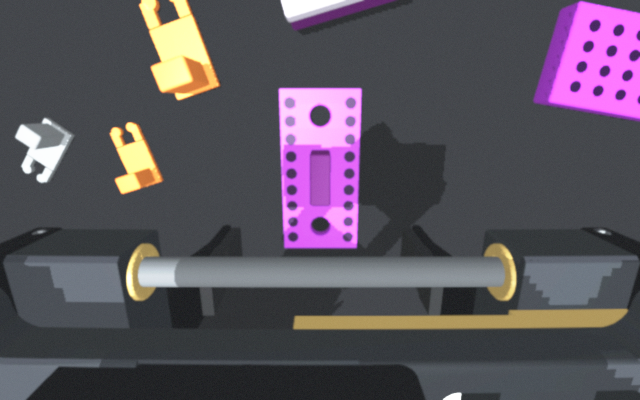

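The wrist view confirms the plate, with holes at (319,115) and (319,226) and the bar between them at about (319,178), in line with the fingers. I descend and grasp.

```bash
python3 -m inch '[-0.04,0,0.3,0,0,0, -0.04,0,0.65,0,0,0, -0.04,0,1,0,0,0]'|head -2
python3 -m inch '[0,0,0.3,0,0,0, 0,0,0.65,0,0,0, 0,0,1,0,0,0]'|head -2
python3 -m inch '[0,0,0.25,0,0,0, 0,0,0.45,0,0,0, 0,0,0.557,0,0,0, 0,0,0.557,0,0,0]'
python3 -m inch '[0,0,0,0,0,0, 0,0,0,0,0,0, 0,0,0,0,0,0, 0,0,0,0,0,0, 0,0,0,0,0,0, 0,0,0,0,0,0, 0,0,0,0,0,0, 0,0,0,0,0,0]' 0 50
python3 -m inch '[0,0,-0.2,0,0,0, 0,0,-0.5,0,0,0, 0,0,-0.9,0,0,0, 0,0,-0.9,0,0,0]'
```

```text
time: 3.42
position: [0.5011, -0.3044, 0.1646]
time: 3.67
position: [0.5009, -0.3043, 0.0838]
time: 4.0
position: [0.4998, -0.3031, 0.0381]
tool_rot: [1.0, 0.0, -0.001, -0.001]
ft_force: [0.4, -0.4, 1.3]
grip_width: 0.0871
grip_force: 0.0
time: 4.67
position: [0.5011, -0.3034, 0.0402]
tool_rot: [1.0, 0.001, 0.0, 0.0]
ft_force: [-0.0, -0.1, 0.0]
grip_width: 0.0417
grip_force: 0.0
time: 5.0
position: [0.5038, -0.3056, 0.117]
tool_rot: [1.0, 0.001, 0.004, 0.003]
ft_force: [1.4, -0.5, -0.2]
grip_width: 0.0152
grip_force: 0.0
```

The fingers needed more time and closed on nothing. I reopen them, go down again and wait longer before lifting.

```bash
python3 -m inch '[0,0,-0.6,0,0,0, 0,0,-0.6,0,0,0, 0,0,-0.6,0,0,0, 0,0,-0.6,0,0,0, 0,0,-0.6,0,0,0, 0,0,-0.6,0,0,0, 0,0,-0.6,0,0,0, 0,0,-0.6,0,0,0]' 60
python3 - <<'E'
from h import *
c=get_calibration("wrist"); i=camera("wrist"); save("w2",i)
for r in cut_out("wrist","plate")[:1]:
    ct=max(cv2.findContours(r["region"].astype(np.uint8),0,1)[0],key=len)
    (x,y),wh,an=cv2.minAreaRect((ray(c,ct[:,0],.012)[:,:2]*1000).astype(np.float32)); print(r["conf"],r["bbox"],x,y,wh,an)
need((.5015,-.303,.040),0)
E
```

```text
time: 5.67
position: [0.5006, -0.303, 0.159]
tool_rot: [1.0, 0.001, -0.001, -0.001]
ft_force: [0.3, 0.1, -0.4]
grip_width: 0.0569
grip_force: 0.0
0.58 [266.3, 77.0, 371.0, 258.2] 513.9655151367188 -302.1044616699219 (165.2116241455078, 89.89908599853516) 0.3469776213169098
TCP [ 0.5008 -0.3032  0.1594] shift [ 0.01  -0.002  1.492] turn [-0.0005  0.0005  0.0007]
```

```bash
python3 -m inch '[0,0,0.3,0,0,0, 0.01,0,0.6,0,0,0, 0.01,0,0.9,0,0,0]'|head -2
python3 -m inch '[0,0,0.3,0,0,0, 0,0,0.592,0,0,0, 0,0,0.592,0,0,0, 0,0,0.592,0,0,0]'|head -2
python3 -m inch '[0,0,0,0,0,0, 0,0,0,0,0,0, 0,0,0,0,0,0, 0,0,0,0,0,0, 0,0,0,0,0,0, 0,0,0,0,0,0, 0,0,0,0,0,0, 0,0,0,0,0,0, 0,0,0,0,0,0, 0,0,0,0,0,0]' 10 50
```

```text
time: 6.02
position: [0.5023, -0.3038, 0.0876]
time: 6.35
position: [0.5011, -0.3028, 0.0395]
time: 7.18
position: [0.5019, -0.3031, 0.041]
tool_rot: [1.0, 0.001, -0.0, -0.0]
ft_force: [-0.4, 1.4, 5.0]
grip_width: 0.0218
grip_force: 50.0
```

```bash
python3 -m inch '[0,0,-0.15,0,0,0, 0,0,-0.4,0,0,0, 0,0,-0.7,0,0,0, 0,0,-1,0,0,0]'
python3 -m inch '[0,0,-0.35,0,0,0, 0,0,-0.7,0,0,0, 0,-0.1,-1,0,0,0]'|head -2
python3 -m inch '[0,-0.3,-0.3,0,0,0, 0,-0.6,-0.6,0,0,0, 0,-0.9,-0.9,0,0,0]'|head -2
python3 -m inch '[0,-0.33,-0.15,0,0,0, 0,-0.66,-0.3,0,0,0, 0,-1,-0.35,0,0,0]'|head -2
python3 -m inch '[0,-0.33,0,0,0,0, 0,-0.66,0,0,0,0, 0,-1,0,0,0,0]'|head -2
python3 -m inch '[0,-0.33,0,0,0,0, 0,-0.66,0,0,0,0, 0,-1,0,0,0,0]'|head -2
python3 -m inch '[0,-0.33,0,0,0,0, 0,-0.66,0,0,0,0, 0,-0.9,0,0,0,0, 0,-0.92,0,0,0,0, 0,-0.92,0,0,0,0, 0,-0.92,0,0,0,0]'
python3 - <<'E'
from h import *
c=get_calibration("wrist"); i=camera("wrist"); save("w3",i)
for t in("mixer","plate"):
  for r in cut_out("wrist",t)[:2]: print(t,r["bbox"],r["conf"])
c0=c["T"];print(np.round(c0,4).tolist(),tool()[0])
for n,P in(("g",(.645,.217,.101)),("p",(.513,.219,.101)),("hb",(.5018+.066,.0899,.3-.04+.012))): print(n,proj(c,P))
E
```

```text
time: 7.52
position: [0.5012, -0.3032, 0.121]
tool_rot: [1.0, 0.001, -0.001, -0.0]
ft_force: [-0.1, 0.2, -1.8]
grip_width: 0.0218
grip_force: 50.0
time: 7.77
position: [0.5021, -0.2971, 0.2027]
time: 8.02
position: [0.501, -0.2227, 0.2737]
time: 8.27
position: [0.502, -0.1429, 0.3029]
time: 8.52
position: [0.5009, -0.0623, 0.3009]
time: 8.77
position: [0.5009, 0.0176, 0.3007]
time: 9.27
position: [0.5012, 0.0896, 0.3006]
tool_rot: [1.0, 0.001, -0.0, 0.0]
ft_force: [0.3, 0.4, -2.5]
grip_width: 0.0219
grip_force: 50.0
mixer [145.7, 0.5, 276.5, 193.5] 0.89
plate [229.9, 58.6, 415.5, 315.7] 0.95
[[0.0021, -0.9646, -0.2637, 0.5736], [-1.0, -0.0018, -0.0015, 0.0894], [0.001, 0.2637, -0.9646, 0.4406], [0.0, 0.0, 0.0, 1.0]] [0.50150558 0.08907698 0.30061178]
g [[188.74020394  30.58742555]]
p [[199.32477875 165.57340532]]
hb [[319.76788314 118.61111826]]
```

View pics/w3.png

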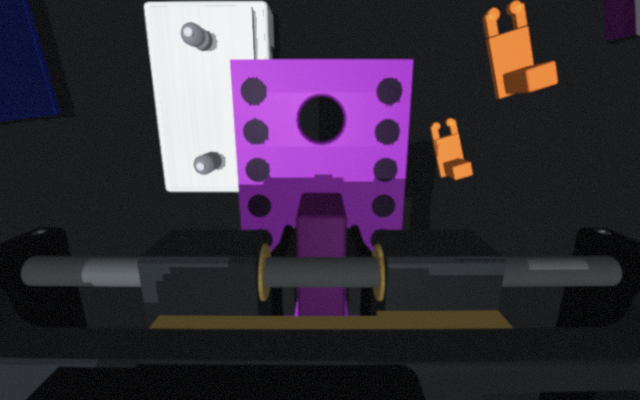

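Through the wrist camera the pin tips show at about (188,31) and (201,165), and the held plate's far hole at (321,119), all close to prediction. I zoom in once to refine the pins.

Run:
```python
import cv2,numpy as np
i=cv2.imread("pics/w3.png")
m=np.hstack([cv2.resize(i[y:y+50,x:x+50],(400,400),interpolation=cv2.INTER_CUBIC) for x,y in((170,10),(180,140))])
cv2.imwrite("pics/w3c.png",m)
```

```text
(no output)
```

View pics/w3c.png

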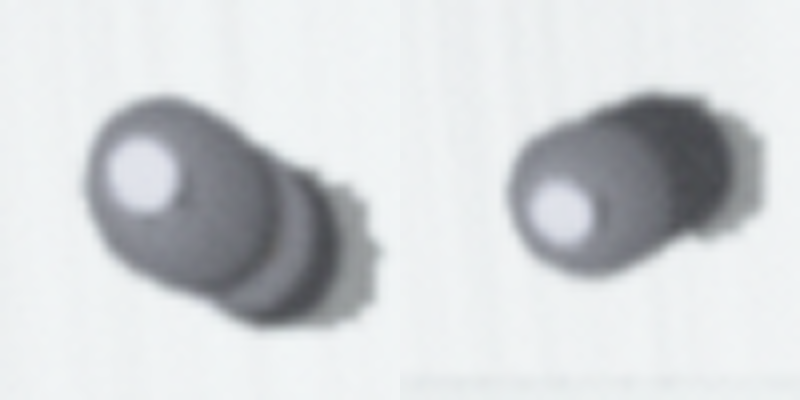

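Run:
```python
from h import *
c=get_calibration("wrist")
P=ray(c,[(187.4,31.2),(199.6,165.8)],.101); H=ray(c,[(321,119)],.2726)
d=P[0]-P[1]; y=np.arctan2(d[1],d[0]); m=P.mean(0)
print(P.round(4),np.linalg.norm(d),"yaw",np.degrees(y),m.round(4),"hole",H, tool()[0])
need((m[0],m[1],.26),y)
```

```text
[[0.645  0.2177 0.101 ]
 [0.5133 0.2183 0.101 ]] 0.13174314968577974 yaw -0.2673254125183691 [0.5791 0.218  0.101 ] hole [[0.56789614 0.08860626 0.2726    ]] [0.50150558 0.08907698 0.30061178]
TCP [0.5015 0.0891 0.3006] shift [ 0.97  -1.612  0.507] turn [0.0003 0.0001 0.0027]
```

```bash
python3 -m inch '[0.25,-0.3,0,0,0,0, 0.5,-0.6,0.1,0,0,0, 0.7,-0.9,0.2,0,0,0]'|head -2
python3 -m inch '[0.15,-0.25,0.2,0,0,0, 0.27,-0.5,0.4,0,0,0, 0.27,-0.7,0.6,0,0,0, 0.27,-0.712,0.8,0,0,0, 0.27,-0.712,1,0,0,0, 0.27,-0.712,1,0,0,0, 0.27,-0.712,1,0,0,0, 0.27,-0.712,1,0,0,0]'
python3 - <<'E'
from h import *
c=get_calibration("wrist"); i=camera("wrist"); save("w4",cv2.resize(i[40:220,200:440],None,fx=3,fy=3,interpolation=cv2.INTER_CUBIC))
p=tool()[0];print(p)
for n,P in(("g",(.645,.2177,.101)),("gbase",(.645,.2177,.06)),("hb",(p[0]+.0664,p[1]-.0005,p[2]-.028))): print(n,proj(c,P),(proj(c,P)-[200,40]+.5)*3)
E
```

```text
time: 9.67
position: [0.5595, 0.1616, 0.2852]
time: 10.33
position: [0.5798, 0.2186, 0.2055]
tool_rot: [1.0, -0.0, 0.001, -0.0]
ft_force: [-0.5, 1.2, -1.5]
grip_width: 0.0215
grip_force: 50.0
[0.58003582 0.21870484 0.2059203 ]
g [[321.60546365 117.14939339]] [[366.31639095 232.94818016]]
gbase [[321.53366197 115.77329965]] [[366.10098591 228.81989894]]
hb [[320.84101179 118.63038106]] [[364.02303536 237.39114317]]
```

View pics/w4.png

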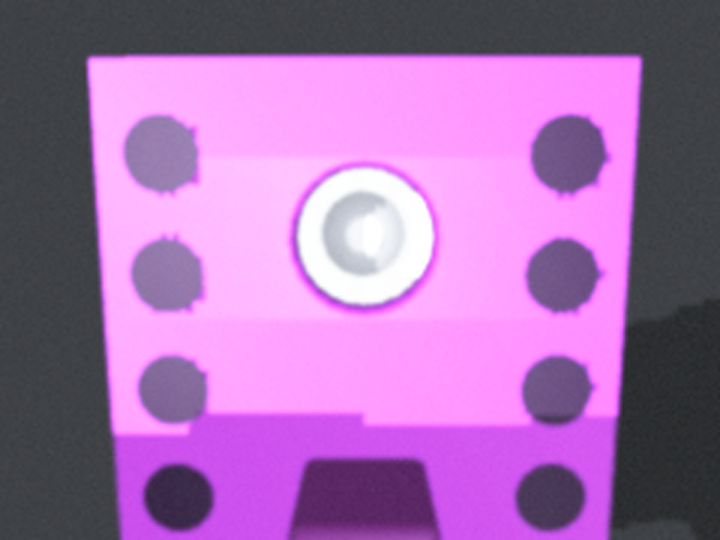

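The pin tip at crop (364,234) sits inside the hole centred at (365,237). I shift x by about -1.3 mm and go down.

```bash
python3 -m inch '[-0.016,0,0.2,0,0,0, -0.016,0,0.4,0,0,0, -0.016,0,0.6,0,0,0, -0.016,0,0.75,0,0,0, -0.016,0,0.85,0,0,0, -0.016,0,0.88,0,0,0, -0.016,0,0.88,0,0,0]'
python3 -m inch '[0,0,0.05,0,0,0, 0,0,0.1,0,0,0, 0,0,0.15,0,0,0, 0,0,0.2,0,0,0, 0,0,0.25,0,0,0, 0,0,0.25,0,0,0]'
```

```text
time: 10.97
position: [0.5777, 0.2191, 0.1341]
tool_rot: [1.0, 0.0, -0.0, 0.0]
ft_force: [-0.5, -0.1, -2.5]
grip_width: 0.0218
grip_force: 50.0
time: 11.47
position: [0.5774, 0.2192, 0.1134]
tool_rot: [1.0, 0.001, -0.0, 0.0]
ft_force: [0.4, 0.1, -2.1]
grip_width: 0.0217
grip_force: 50.0
```

```bash
python3 -m inch '[0,0,0.04,0,0,0, 0,0,0.08,0,0,0, 0,0,0.12,0,0,0, 0,0,0.14,0,0,0, 0,0,0.15,0,0,0, 0,0,0.16,0,0,0, 0,0,0.16,0,0,0]'
python3 - <<'E'
from h import *
o=get_obs(); print(o["position"],o["ft_force"],o["moment"])
E
```

```text
time: 12.05
position: [0.5775, 0.2192, 0.1013]
tool_rot: [1.0, 0.001, -0.0, 0.0]
ft_force: [-0.3, -0.1, -1.9]
grip_width: 0.0213
grip_force: 50.0
[0.57748319 0.21923649 0.10127319] [-0.28553044 -0.07870128 -1.89883714] [0.06968263 0.07184037 0.00759163]
```

Not touching yet, so I go down in fine steps.

```bash
python3 -m inch '[0,0,0.01,0,0,0, 0,0,0.02,0,0,0, 0,0,0.02,0,0,0]' | sed -n 2,4p
python3 -m inch '[0,0,0.01,0,0,0, 0,0,0.02,0,0,0, 0,0,0.02,0,0,0]' | sed -n 2,4p
```

```text
position: [0.5777, 0.2193, 0.101]
tool_rot: [1.0, 0.001, 0.0, -0.0]
ft_force: [-1.6, -0.5, 4.5]
position: [0.5777, 0.2193, 0.101]
tool_rot: [1.0, 0.001, 0.0, -0.0]
ft_force: [-4.1, -0.6, 13.4]
```

```bash
python3 -m inch '[0,0,-0.03,0,0,0, 0,0,-0.03,0,0,0, 0,0,-0.03,0,0,0, 0,0,-0.03,0,0,0, 0,0,-0.03,0,0,0, 0,0,-0.03,0,0,0, 0,0,-0.03,0,0,0, 0,0,-0.03,0,0,0]' 60
python3 -m inch '[0,0,-0.2,0,0,0, 0,0,-0.5,0,0,0, 0,0,-0.8,0,0,0, 0,0,-1,0,0,0]' | head -2
python3 -m inch '[0,0.1,-0.3,0,0,0, -0.1,0.4,-0.6,0,0,0, -0.2,0.7,-0.9,0,0,0, -0.2,1,-1,0,0,0]' | head -2
python3 - <<'E'
from h import *
for n in("scene","side"): camera(n)
S=camera("scene");D=camera("side")
m=np.hstack([cv2.resize(S[85:185,325:450],(400,320),interpolation=cv2.INTER_CUBIC),cv2.resize(D[255:380,155:311],(400,320),interpolation=cv2.INTER_CUBIC)])
save("seat",m)
need((.496,-.089,.25),np.radians(20)); print(get_obs()["q"].round(2))
E
```

```text
time: 13.22
position: [0.5775, 0.2192, 0.1004]
tool_rot: [1.0, 0.001, -0.0, 0.0]
ft_force: [-0.3, -0.6, 1.4]
grip_width: 0.0587
grip_force: 0.0
time: 13.55
position: [0.5784, 0.2194, 0.1826]
time: 13.88
position: [0.5617, 0.1391, 0.2641]
TCP [0.5617 0.139  0.2608] shift [-0.82   2.85   0.133] turn [-0.0004 -0.0003 -0.2225]
[0.05 0.45 1.53 0.   1.16 1.62]
```

View pics/seat.png

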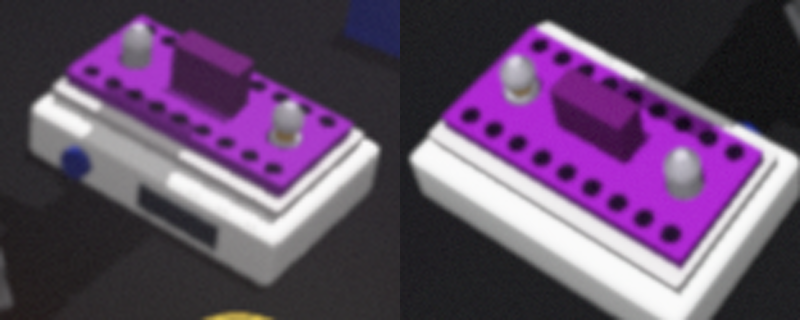

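Both views show the plate flat over both pins, with the brass neck clear above it. Next is the clip.

```bash
python3 -m inch '[-0.09,0.32,0,0,0,0, -0.18,0.63,0.03,0,0,0, -0.27,0.95,0.06,0,0,0]' 60|head -2
python3 -m inch '[-0.09,0.32,0,0,0,0, -0.18,0.63,0.03,0,0,0, -0.27,0.95,0.06,0,0,0]'|head -2
python3 -m inch '[-0.09,0.32,0,0,0,-0.07, -0.18,0.63,0,0,0,-0.14, -0.28,0.95,0.01,0,0,-0.2, -0.28,0.95,0.01,0,0,-0.2225, -0.28,0.95,0.01,0,0,-0.2225]'|head -2
python3 - <<'E'
from h import *
c=get_calibration("wrist"); i=camera("wrist"); 
R_=cut_out("wrist","clip")
for r in R_: print(r["bbox"],r["conf"])
o=(.543,-.0725);d=np.array([np.cos(.349),np.sin(.349)])
t=proj(c,(.543-.049*d[0],-.0725-.049*d[1],.042))[0]; q=proj(c,(.543,-.0725,.006))[0]; print("tab top pred",t,"pocket pred",q)
x,y=int(t[0])-60,max(int(t[1])-110,0)
print("crop",x,y); save("w5",cv2.resize(i[y:y+150,x:x+120],None,fx=4,fy=4,interpolation=cv2.INTER_CUBIC))
E
```

```text
time: 14.33
position: [0.5395, 0.0641, 0.2546]
time: 14.58
position: [0.518, -0.0124, 0.2498]
time: 15.0
position: [0.4959, -0.089, 0.249]
[307.9, 117.2, 341.1, 182.7] 0.82
[390.1, 10.2, 445.6, 113.7] 0.74
[206.0, 79.5, 271.4, 139.7] 0.65
tab top pred [321.4695445  173.98499763] pocket pred [321.56390055 126.46815165]
crop 261 63
```

View pics/w5.png

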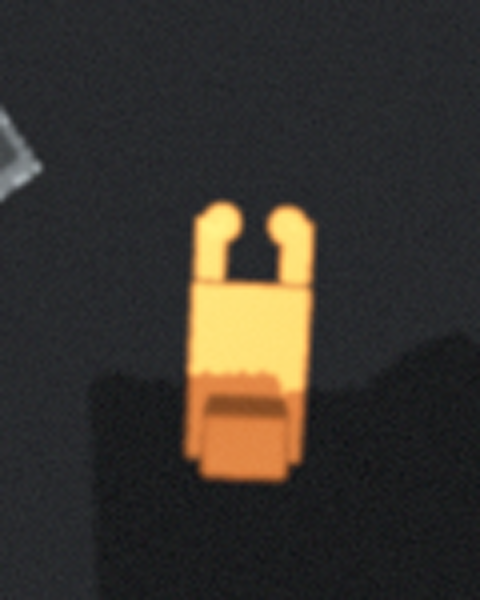

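Run:
```python
from h import *
c=get_calibration("wrist")
f=lambda u,v:((u+.5)/4-.5+261,(v+.5)/4-.5+63)
n,fr,b=ray(c,[f(256,220),f(252,284),f(244.5,460)],.006)[:,:2]
t=ray(c,[f(245,446)],.042)[0,:2]; e=ray(c,[f(247,414),f(243,478)],.042)[:,:2]
d=n-b; y=np.arctan2(d[1],d[0]); u=np.array([np.cos(y),np.sin(y)])
print("yaw",np.degrees(y),"nose,front,back along",(n-t)@u,(fr-t)@u,(b-t)@u,"tab",t,"tab len",e)
need((t[0],t[1],.031),y)
```

```text
yaw 17.447112268362954 nose,front,back along 0.059355636842650834 0.041034142973602826 -0.011741747428085262 tab [ 0.49731922 -0.08869162] tab len [[ 0.50585329 -0.08614304]
 [ 0.48867187 -0.09127402]]
TCP [ 0.4963 -0.0879  0.2494] shift [0.012 0.019 2.729] turn [-0.0011  0.0007  0.029 ]
```

```bash
python3 -m inch '[0.012,0.017,0.3,0,0,0.029, 0.012,0.017,0.65,0,0,0.029, 0.012,0.017,1,0,0,0.029]' 50|head -2
python3 -m inch '[0,0,0.35,0,0,0, 0,0,0.7,0,0,0, 0,0,1,0,0,0]'|head -2
python3 -m inch '[0,0,0.3,0,0,0, 0,0,0.55,0,0,0, 0,0,0.7,0,0,0, 0,0,0.7,0,0,0, 0,0,0.7,0,0,0, 0,0,0.7,0,0,0]'
python3 -m inch '[0,0,0,0,0,0, 0,0,0,0,0,0, 0,0,0,0,0,0, 0,0,0,0,0,0, 0,0,0,0,0,0, 0,0,0,0,0,0, 0,0,0,0,0,0, 0,0,0,0,0,0, 0,0,0,0,0,0]' 12 55
```

```text
time: 15.35
position: [0.4987, -0.0886, 0.1697]
time: 15.6
position: [0.4976, -0.0881, 0.0883]
time: 16.1
position: [0.4983, -0.0892, 0.0346]
tool_rot: [0.988, 0.152, 0.0, 0.0]
ft_force: [-0.0, -1.1, -1.0]
grip_width: 0.0501
grip_force: 0.0
time: 16.85
position: [0.4979, -0.0899, 0.0347]
tool_rot: [0.988, 0.152, 0.0, 0.0]
ft_force: [-1.2, -0.3, 5.5]
grip_width: 0.0235
grip_force: 55.0
```

```bash
python3 -m inch '[0,0,-0.2,0,0,0, 0,0,-0.5,0,0,0, 0,0,-0.85,0,0,0]'
python3 -m inch '[0.2,-0.15,-0.3,0,0,0, 0.5,-0.4,-0.6,0,0,0, 0.85,-0.667,-0.7,0,0,0]'|head -2
python3 -m inch '[0.28,-0.22,0,0,0,0, 0.57,-0.44,0,0,0,0, 0.85,-0.667,0,0,0,0]'|head -2
python3 -m inch '[0.28,-0.22,0,0,0,-0.07, 0.57,-0.44,0,0,0,-0.14, 0.85,-0.667,0,0,0,-0.21, 0.85,-0.667,0,0,0,-0.28, 0.85,-0.667,0,0,0,-0.35, 0.85,-0.667,0,0,0,-0.42, 0.85,-0.667,0,0,0,-0.49, 0.85,-0.667,0,0,0,-0.56, 0.85,-0.667,0,0,0,-0.63, 0.85,-0.667,0,0,0,-0.7, 0.85,-0.667,0,0,0,-0.77, 0.85,-0.667,0,0,0,-0.806, 0.85,-0.667,0,0,0,-0.806, 0.85,-0.667,0,0,0,-0.806]'
python3 - <<'E'
from h import *
c=get_calibration("wrist"); i=camera("wrist"); save("w6",i)
need((.6445,.1245,.109),np.pi/2)
p,r=tool()
for n,P in(("g top",(.6445,.2185,.101)),("clip origin top",p+r@[.049,0,.0347-.006]),("noses",p+r@[.049+.0145,0,.0347-.006])): print(n,proj(c,P))
E
```

```text
time: 17.1
position: [0.4964, -0.0894, 0.1015]
tool_rot: [0.988, 0.152, -0.002, -0.001]
ft_force: [1.1, 0.3, -0.4]
grip_width: 0.0237
grip_force: 55.0
time: 17.35
position: [0.5478, -0.0189, 0.1614]
time: 17.6
position: [0.5959, 0.0541, 0.1583]
time: 18.77
position: [0.6438, 0.1241, 0.1576]
tool_rot: [0.708, 0.707, -0.0, -0.0]
ft_force: [-0.3, -0.3, -1.0]
grip_width: 0.0235
grip_force: 55.0
TCP [0.6439 0.1241 0.1577] shift [0.005 0.008 0.609] turn [-0.0006  0.     -0.0008]
g top [[321.58737597  65.58997451]]
clip origin top [[320.52137588 151.42773181]]
noses [[320.52707856 123.09384371]]
```

View pics/w6.png

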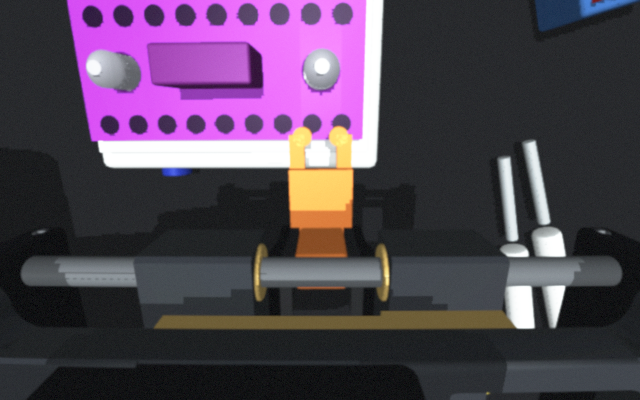

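The noses, centred at about (321,132), are in line with the grooved pin's tip at (321,66). I lower to groove height and check the force.

```bash
python3 -m inch '[0.004,0.007,0.15,0,0,0, 0.004,0.007,0.3,0,0,0, 0.004,0.007,0.42,0,0,0, 0.004,0.007,0.52,0,0,0, 0.004,0.007,0.58,0,0,0, 0.004,0.007,0.6,0,0,0, 0.004,0.007,0.6,0,0,0, 0.004,0.007,0.6,0,0,0]'
python3 - <<'E'
from h import *
S=camera("scene");D=camera("side");W=camera("wrist")
m=np.hstack([cv2.resize(S[85:185,325:450],(400,320),interpolation=cv2.INTER_CUBIC),cv2.resize(D[255:355,155:280],(400,320),interpolation=cv2.INTER_CUBIC)])
save("lvl",m)
need((.6445,.1695,.1097),np.pi/2)
E
```

```text
time: 19.48
position: [0.645, 0.1245, 0.1103]
tool_rot: [0.707, 0.707, 0.0, 0.0]
ft_force: [0.2, -0.9, -0.1]
grip_width: 0.0233
grip_force: 55.0
TCP [0.6452 0.1245 0.1109] shift [ 0.562 -0.009  0.015] turn [ 0.0009 -0.      0.0002]
```

View pics/lvl.png

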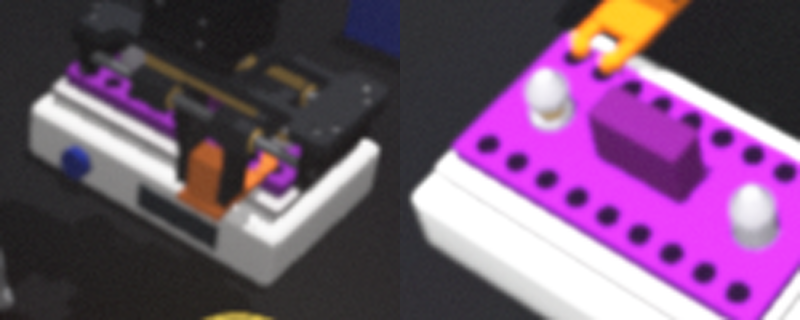

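The clip is level just above the plate and facing the grooved pin. I push it in while watching the force.

```bash
python3 -m inch '[0.1,-0.004,0.01,0,0,0, 0.2,-0.004,0.01,0,0,0, 0.3,-0.004,0.01,0,0,0, 0.3,-0.004,0.01,0,0,0]'|sed -n 2,4p
python3 -m inch '[0.03,0,0,0,0,0, 0.06,0,0,0,0,0, 0.09,0,0,0,0,0, 0.12,0,0,0,0,0]'|sed -n 2,4p
python3 -m inch '[0.03,0,0,0,0,0, 0.06,0,0,0,0,0, 0.09,0,0,0,0,0, 0.12,0,0,0,0,0, 0.14,0,0,0,0,0, 0.14,0,0,0,0,0, 0.14,0,0,0,0,0]'|sed -n 2,4p
python3 - <<'E'
from h import *
o=get_obs();print(o["position"],o["ft_force"])
E
```

```text
position: [0.6442, 0.1508, 0.1096]
tool_rot: [0.706, 0.708, 0.0, -0.0]
ft_force: [-0.4, 0.3, -0.5]
position: [0.6447, 0.1566, 0.1095]
tool_rot: [0.707, 0.708, -0.001, 0.001]
ft_force: [0.2, -7.1, -0.8]
position: [0.6443, 0.1699, 0.1094]
tool_rot: [0.707, 0.707, 0.0, -0.0]
ft_force: [0.8, -0.1, -0.9]
[0.64431236 0.16987003 0.10941606] [ 0.8442604  -0.08317319 -0.90085247]
```

The snap showed as 7 N that then dropped to zero. I nudge forward to find the pocket's back.

```bash
python3 -m inch '[0.012,0,0,0,0,0, 0.025,0,0,0,0,0, 0.025,0,0,0,0,0]'|sed -n 2,4p
python3 - <<'E'
from h import *
D=camera("side")
save("snap",cv2.resize(D[245:345,155:280],(750,600),interpolation=cv2.INTER_CUBIC))
E
```

```text
position: [0.6444, 0.1717, 0.1094]
tool_rot: [0.707, 0.707, 0.0, -0.0]
ft_force: [0.0, -1.1, -0.6]
```

View pics/snap.png

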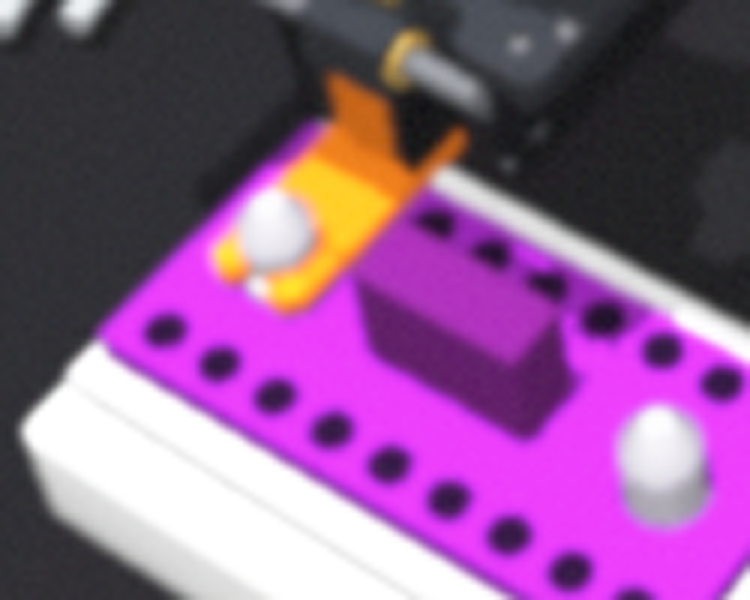

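It is snapped round the neck: the head at (275,235) in the crop sits above the clip, with the jaws closed past it. I find the play both ways by force and centre the clip before releasing.

```bash
for i in 1 2; do python3 -m inch '[0.007,0,0,0,0,0, 0.012,0,0,0,0,0, 0.012,0,0,0,0,0]'|sed -n '2p;4p'; done
python3 -m inch '[-0.02,0,0,0,0,0, -0.04,0,0,0,0,0, -0.04,0,0,0,0,0]'|sed -n '2p;4p'
for i in 1 2 ; do python3 -m inch '[-0.007,0,0,0,0,0, -0.012,0,0,0,0,0, -0.012,0,0,0,0,0]'|sed -n '2p;4p'; done
```

```text
position: [0.6444, 0.1722, 0.1095]
ft_force: [-0.9, 0.7, -1.0]
position: [0.6445, 0.1724, 0.1095]
ft_force: [-0.2, -2.9, 0.0]
position: [0.6444, 0.1701, 0.1094]
ft_force: [-0.4, 0.4, -0.0]
position: [0.6445, 0.1692, 0.1094]
ft_force: [0.5, -0.6, -0.1]
position: [0.6446, 0.1685, 0.1095]
ft_force: [0.2, 0.9, -0.4]
```

```bash
python3 -m inch '[0.015,0,0,0,0,0, 0.03,0,0.01,0,0,0, 0.03,0,0.01,0,0,0]'|sed -n '2p;4p'
python3 -m inch '[0,0,0,0,0,0, 0,0,0,0,0,0, 0,0,0,0,0,0, 0,0,0,0,0,0, 0,0,0,0,0,0, 0,0,0,0,0,0, 0,0,0,0,0,0]' 48
python3 -m inch '[0,0,-0.1,0,0,0, 0,0,-0.3,0,0,0, 0,0,-0.6,0,0,0, 0,0,-0.95,0,0,0]'|sed -n '2p;4p'
python3 -m inch '[0,0,-0.3,0,0,0, 0,0,-0.6,0,0,0, -0.2,0,-0.9,0,0,0, -0.5,0,-1,0,0,0, -0.5,0,-1,0,0,0]'|sed -n '2p;4p'
python3 - <<'E'
from h import *
c=get_calibration("wrist"); i=camera("wrist"); save("fin",i)
for t in ("clip","plate"):
  for n in ("wrist","side"):
    if n=="side": camera(n)
    c=get_calibration(n)
    for r in cut_out(n,t)[:4]:
      ct=max(cv2.findContours(r["region"].astype(np.uint8),0,1)[0],key=len); W=ray(c,ct[:,0],.08 if t=="clip" else .072)[:,:2]
      print(n,t,r["conf"],np.round(r["bbox"]),W.min(0).round(3),W.max(0).round(3))
c=get_calibration("side")
P=np.array([.6445,.2185,0]);print("pred web corners side",proj(c,[P+[-.017,-.008,.08],P+[.017,-.008,.08],P+[0,.0145,.08],P+[0,-.049,.116]]).round(1).tolist())
E
```

```text
position: [0.6442, 0.1706, 0.1084]
ft_force: [0.8, 0.0, -1.3]
time: 23.27
position: [0.6445, 0.1704, 0.1087]
tool_rot: [0.707, 0.707, 0.0, 0.0]
ft_force: [-0.3, -0.2, -0.0]
grip_width: 0.0474
grip_force: 0.0
position: [0.6434, 0.1704, 0.1844]
ft_force: [-0.2, -0.2, -0.3]
position: [0.6465, 0.1272, 0.269]
ft_force: [0.7, 0.0, -0.9]
wrist clip 0.91 [299.  72. 335. 154.] [0.626 0.157] [0.66  0.234]
wrist clip 0.64 [205. 215. 252. 255.] [0.527 0.042] [0.571 0.089]
side clip 0.93 [300. 244. 336. 288.] [0.463 0.03 ] [0.54  0.111]
side clip 0.88 [191. 248. 231. 301.] [0.624 0.139] [0.679 0.233]
side clip 0.72 [159. 273. 312. 394.] [0.444 0.169] [0.665 0.315]
side clip 0.61 [289. 173. 338. 208.] [ 0.551 -0.156] [ 0.654 -0.041]
wrist plate 0.83 [149.  36. 346. 133.] [0.479 0.177] [0.668 0.268]
side plate 0.77 [174. 267. 298. 362.] [0.477 0.173] [0.673 0.269]
pred web corners side [[212.3, 287.2], [196.9, 278.5], [195.5, 292.0], [217.6, 253.3]]
```

```bash
python3 -c "from rig import hand_in; print(hand_in())"
```

```text
the job is handed in; nothing more can be done
None
```

I handed the job in: the plate is seated over both pins and the clip snapped onto the grooved neck and released; no result came back, and I viewed 12 pictures, two over the limit of 10.

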